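# Switch on the hot plate under the kettle

## Robot

A 6-joint arm with a two-finger parallel gripper is mounted at the origin on a cart in front of the work surface, level with it; the furniture and walls round the work are solid. World frame = base frame: x ahead of the robot, y to its left, z up, the work surface at z = 0. Lengths are in m, angles in degrees, forces in N, time in s.
With the tool pointing down it reaches from about 0.3 to 0.75 m from the base axis. Payload 8.5 kg.
Tool frame: the origin (TCP) lies on the mounting face of the last link; the fingertips stand 173 mm ahead of it and the grasp point (between the pads) lies 155 mm ahead of it (env.tips_ahead is the distance from the TCP to the fingertips, in m); z points along the fingers, x is the direction in which the jaws open and shut, and the axes are right-handed (so a half turn about z gives the same grasp; the last joint's range is limited). The gripper opens to 85 mm and grips with 20 to 120 N. Pads are 22 mm wide; open, the fingers measure 114 mm over their backs; the gripper's body (76 mm by 85 mm) begins 54 mm behind the grasp point. The pads swing forward as they close: fully open they stand 13 mm farther back than shut.
Start: joints at [-80.804, 21.807, 74.336, -0, 83.858, -12.336], TCP at [0.202, -0.512, 0.405] pointing down, gripper open.
Joint ranges: [-178.18, 178.18], [-50.72, 133.34], [12.68, 142.11], [-81.47, 261.47], [9.98, 163.14], [-165.26, 165.26]. Speed limits (degrees/s): [136.94, 136.94, 180, 180, 180, 180].

## Interface

Orientations are given as a 3x3 rotation matrix whose columns are the frame's x, y, z axes.
In Python, from rig import env gives the robot as it stands. The module is installed in compiled form; this text tells all that it offers.
- The arm moves only by the tool step_arm, never from a script. Its argument "increments" is a list of rows, each an object of numbers: "x", "y", "z": the shift along the tool's x, y, z in cm; "wx", "wy", "wz": the turn, a rotation vector about the tool's x, y, z in rad; "gripper": the finger opening in cm, from 0 to 8.54. A call has 1 to 20 rows; each row shifts and turns the commanded pose from where the row before left it, along the tool's axes as they then stand; what a row does not reach is not made up. A row lasts 1/10 s, in which the tool goes at most 50 mm and 8.59 degrees, less where a joint would pass 70% of its speed; a pose out of reach is approached as far as the arm can. A call with a gripper value outside its range is refused whole. The fingers move at their own pace and stop on an object; "newtons" is the grip in N (left out, the last holds). Time passes only in rows, so rows that do not move let the fingers close. It gives the time, the measured TCP pose, the force and the opening at its end, in the units of the state.
- env.observe(): the state, without advancing time (a new reading comes with each control period).
- env.get_image(name): name is "side" or "top"; returns a dict with "color" (420x560x3 uint8, blue, green, red), "camera_matrix" (3x3 intrinsics, pixels), "rvec" (rotation vector, rad) and "tvec" (3), from world to camera coordinates, as OpenCV has them. Camera axes: x right, y down, z forward; pixel columns grow to the right and rows downward; lengths in m; the calibration is good to about 2 mm. A picture is of the moment at which its call begins. There is no depth.
- env.close_job(): hands the job in, once; it reports no verdict.
The state is a dict: "time_s": time; "q": joint angles; "qvel": joint speeds; "joint_efforts": joint torques, N m; "position": TCP position; "tool_rot": TCP orientation; "ft_force": force on the tool from outside, world axes, zero at the start; "wrist_torque": the same for the moment, N m; "grip_width": finger opening in m.
Only numpy, scipy, OpenCV 4.12 (cv2) and the standard library are available. Lean on these libraries where they do the work, as an engineer would, in place of code of your own. Each camera call takes 0.05 s, during which the arm holds its last target. There are 200 camera calls.

## Task

Switch on the electric hot plate under the kettle by pressing its three black keys with the fingertips, one after the other: first the long bar-shaped key (mains), then the large round key (plate), last the small round key (keep warm). Press each key lightly but well down, until it stays down, and do not press a key before its turn. Grasp and lift nothing: the kettle and everything else stay where they are.

Things in the scene. Friction and masses are not known exactly. Their poses are not given: they have to be found in the camera images.
- hot_plate: electric hot plate, fixed, 340 x 250 x 62 mm: white housing, dark round plate, and on its -x side a steel key panel, flat top at 38 mm; origin on the worktop under the plate's centre; x away from the panel, y along the row of keys, z up. Keys at x = -185 mm, y = -64, 0, +64 mm, in varying places. Wall cabinets overhang beyond x = 0.56 m from the robot base, 0.41 m up
- bar_key_top (a point): black plastic push key of the hot plate, a long bar, 18 x 46 mm (long side along y); this point is the centre of its cap's flat top, which stands 14 mm above the steel panel (52 mm above the worktop) when up; z is up, and x and y run as the hot plate's
- large_key_top (a point): black plastic push key of the hot plate, large and round, 36 mm across; this point is the centre of its cap's flat top, which stands 14 mm above the steel panel (52 mm above the worktop) when up; z is up, and x and y run as the hot plate's
- small_key_top (a point): black plastic push key of the hot plate, small and round, 20 mm across; this point is the centre of its cap's flat top, which stands 14 mm above the steel panel (52 mm above the worktop) when up; z is up, and x and y run as the hot plate's
- bar_key (a joint): travel of the long bar-shaped key in m: 0 when up, 0.008 fully down (cap still 6 mm proud of the panel), may start at up to 0.001; a friction key without spring: about 3 N moves it straight down and it stays where it is left; it counts as down beyond 0.0055
- large_key (a joint): travel of the large round key in m: 0 when up, 0.008 fully down (cap still 6 mm proud of the panel), may start at up to 0.001; a friction key without spring: about 3 N moves it straight down and it stays where it is left; it counts as down beyond 0.0055
- small_key (a joint): travel of the small round key in m: 0 when up, 0.008 fully down (cap still 6 mm proud of the panel), may start at up to 0.001; a friction key without spring: about 3 N moves it straight down and it stays where it is left; it counts as down beyond 0.0055
- kettle: white enamelled stove kettle, loose, 229 x 258 x 232 mm, standing on the cooking plate with its spout towards +y; origin centre of its underside; its black bail handle reaches 294 mm above the worktop, its wall comes within about 60 mm of the key centres: not to be moved
- phone: closed black flip phone, 46 x 95 x 19 mm, lying left (+y) of the key panel; origin centre of its underside: leave alone
- burner_cap: dark flat disc (burner cap), 87 mm across, 9 mm high, lying right (-y) of the key panel; origin centre of its underside: leave alone
- canister_lid: domed porcelain lid with knob, 119 mm across, 65 mm high, on the worktop at the right, beyond the burner cap; origin centre of its underside: leave alone
- spare_cap: dark flat disc (burner cap), 101 mm across, 9 mm high, left (+y) of the hot plate housing, beyond the phone; origin centre of its underside: leave alone

How it is judged:
By the outcome, as a careful person would: the job done as asked, in the order asked, and still so for the second after the job is handed in, with the robot touching nothing.
It also fails if it takes over 38 s, if anything falls off the work surface, if the arm or the gripper's body presses on something with over 40 N, if the wrist force passes 120 N, or if a joint passes its speed limit or range.

## Working session

There is one attempt and no reset: what is moved stays moved. The work goes in short steps, Python scripts to look and compute and a tool call to move; the robot and the scene stay as the last step left them, time stands still between calls to the robot, and variables do not carry over. Pictures are saved under pics/ and viewed, about 8 in all and at most 12, crops included, and the job is handed in when it is done.

Besides the shell and the picture viewer there is one more tool, called after ">>>" as a command line: name --argument value ..., lists and objects as JSON in quotes. step_arm: Moves the arm, as the interface text tells. Its arguments: {"type":"object","properties":{"increments":{"type":"array"},"newtons":{"type":"number"}},"required":["increments"]}

```bash
mkdir -p pics
python3 - <<'E'
from rig import env
import cv2
print(env.observe()); print(env.tips_ahead)
for n in("top","side"):
    d=env.get_image(n); cv2.imwrite(f"pics/{n}0.png",d["color"]); print(n,d["camera_matrix"],d["rvec"],d["tvec"])
E
```

```text
{'time_s': 0.0, 'q': array([-8.08021701e+01,  2.18397201e+01,  7.43836141e+01, -1.24516735e-03,
        8.38564463e+01, -1.23351697e+01]), 'qvel': array([-0.13065259, -0.03335917, -0.02453715, -0.07032648,  0.02471084,
        0.02390444]), 'joint_efforts': array([-2.09153040e-03, -4.48462129e+01, -2.31276941e+01, -2.90242469e-04,
        4.78585411e-03, -6.55696510e-06]), 'position': array([ 0.20186468, -0.51156805,  0.40413021]), 'tool_rot': array([[ 3.67039053e-01, -9.30205501e-01, -2.43901238e-04],
       [-9.30204532e-01, -3.67039030e-01,  1.37107462e-03],
       [-1.36490242e-03, -2.76359891e-04, -9.99999030e-01]]), 'ft_force': array([-0.32090763,  0.40099347, -0.16340597]), 'wrist_torque': array([ 0.00272194,  0.04069788, -0.01738943]), 'grip_width': 0.08507214958889886}
0.1734
top [[529.52817244   0.         288.69444229]
 [  0.         529.52817244 202.61506091]
 [  0.           0.           1.        ]] [ 2.13636192 -2.09207203  0.16158621] [0.13905574 0.53731809 1.13672013]
side [[398.41200783   0.         280.36822063]
 [  0.         398.41200783 208.02325793]
 [  0.           0.           1.        ]] [ 0.66303921 -2.55683862  1.2269093 ] [0.52978668 0.1527543  0.91354599]
```

View pics/top0.png

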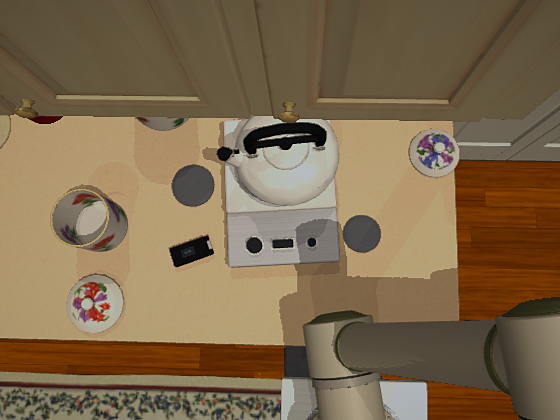

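View pics/side0.png

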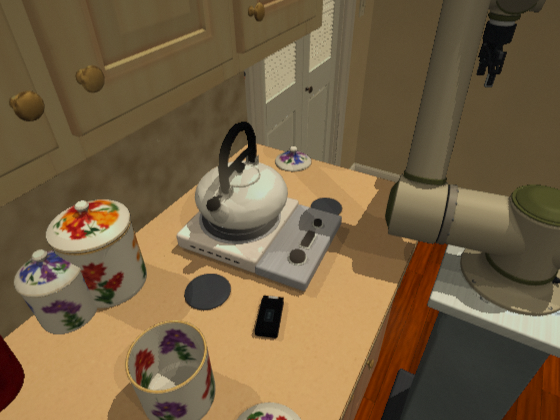

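The top view shows the large key at about (254,245), the bar at (283,243) and the small key at (312,242), with the kettle above them. The side view shows the same order. Next I'll measure the key centres in both views.

```bash
cat > m.py <<'E'
import cv2,numpy as np
def ray(d,uv,z):
    R=cv2.Rodrigues(np.array(d["rvec"]))[0];t=np.array(d["tvec"]).ravel()
    c=-R.T@t; v=R.T@np.linalg.inv(d["camera_matrix"])@[uv[0],uv[1],1]
    return c+v*(z-c[2])/v[2]
def blobs(d,roi,thr=60):
    x0,y0,x1,y1=roi
    g=d["color"][y0:y1,x0:x1].max(2)
    n,l,s,c=cv2.connectedComponentsWithStats((g<thr).astype(np.uint8))
    return [(c[i]+[x0,y0],s[i]) for i in range(1,n) if s[i][4]>15]
E
python3 - <<'E'
from rig import env
from m import *
for n,roi in(("top",(240,232,325,256)),("side",(285,212,328,268))):
    d=env.get_image(n)
    for thr in (50,75):
      for c,s in blobs(d,roi,thr): print(n,thr,c.round(1),s[2:],ray(d,c,.052).round(4),ray(d,c,.047).round(4))
d=env.get_image("top")
for p in((229,211),(338,207),(340,262),(229,267)): print("panel corner",p,ray(d,p,.038).round(3))
a=cv2.resize(d["color"][225:275,220:350],None,fx=6,fy=6,interpolation=2)
b=cv2.resize(env.get_image("side")["color"][205:275,270:340],None,fx=4,fy=4)
b=cv2.copyMakeBorder(b,0,0,0,780-b.shape[1],0)
cv2.imwrite("pics/crop.png",np.vstack([a,b]))
E
```

```text
top 50 [253.9 244.9] [ 15  15 185] [0.4376 0.225  0.052 ] [0.4381 0.2254 0.047 ]
top 50 [282.4 243.3] [ 20   9 159] [0.4425 0.162  0.052 ] [0.443  0.1622 0.047 ]
top 50 [311.4 241.8] [ 8  9 56] [0.4471 0.0982 0.052 ] [0.4477 0.0981 0.047 ]
top 75 [253.8 244.8] [ 16  16 192] [0.4378 0.2253 0.052 ] [0.4383 0.2258 0.047 ]
top 75 [282.4 243.2] [ 21   9 163] [0.4427 0.162  0.052 ] [0.4432 0.1622 0.047 ]
top 75 [311.4 241.8] [ 9  9 64] [0.447  0.0981 0.052 ] [0.4476 0.0981 0.047 ]
side 50 [317.4 222.2] [ 8  8 51] [0.4449 0.102  0.052 ] [0.4472 0.0966 0.047 ]
side 75 [317.4 222.3] [ 8  8 58] [0.4448 0.1023 0.052 ] [0.447  0.0969 0.047 ]
side 75 [307.6 237.8] [ 14  16 127] [0.441  0.1645 0.052 ] [0.4433 0.1596 0.047 ]
side 75 [296.9 256. ] [ 15  13 165] [0.4354 0.2297 0.052 ] [0.4376 0.2253 0.047 ]
panel corner (229, 211) [0.515 0.285 0.038]
panel corner (338, 207) [0.529 0.039 0.038]
panel corner (340, 262) [0.405 0.034 0.038]
panel corner (229, 267) [0.389 0.28  0.038]
```

View pics/crop.png

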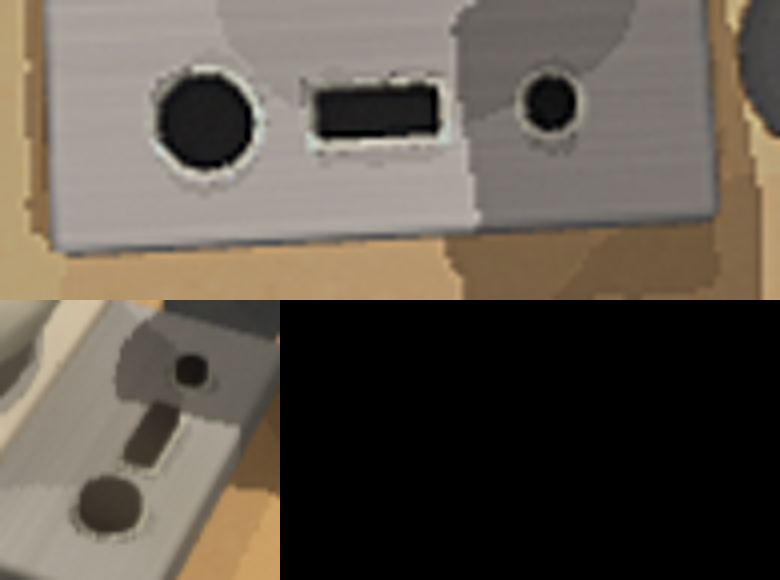

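Both views agree. The key spacing is 63–64 mm as given, and the row yaw is about 4.2°. Centres are: bar (0.4427, 0.162), large (0.438, 0.2255), small (0.447, 0.098). Next I shut the fingers, turn the jaws along the row and travel towards the bar.

>>> step_arm --increments '[{"wz":0.1,"gripper":0},{"wz":0.1},{"wz":0.1},{"x":-1.5,"y":-0.7},{"x":-2.8,"y":-1.25},{"x":-2.8,"y":-1.25},{"x":-2.8,"y":-1.25},{"x":-2.8,"y":-1.25},{"x":-2.8,"y":-1.25},{"x":-2.8,"y":-1.25},{"x":-2.8,"y":-1.25},{"x":-2.8,"y":-1.25},{"x":-2.8,"y":-1.25},{"x":-2.8,"y":-1.25},{"x":-2.8,"y":-1.25},{"x":-2.8,"y":-1.25},{"x":-2.8,"y":-1.25},{"x":-2.8,"y":-1.25},{"x":-2.8,"y":-1.25},{"x":-2.8,"y":-1.25}]' --newtons 30

```text
invalid input at $.increments[0]: expected keys x, y, z, wx, wy, wz, gripper
```

>>> step_arm --increments '[{"x":0,"y":0,"z":0,"wx":0,"wy":0,"wz":0.1,"gripper":0},{"x":0,"y":0,"z":0,"wx":0,"wy":0,"wz":0.1,"gripper":0},{"x":0,"y":0,"z":0,"wx":0,"wy":0,"wz":0.1,"gripper":0},{"x":-1.5,"y":-0.7,"z":0,"wx":0,"wy":0,"wz":0,"gripper":0},{"x":-2.8,"y":-1.25,"z":0,"wx":0,"wy":0,"wz":0,"gripper":0},{"x":-2.8,"y":-1.25,"z":0,"wx":0,"wy":0,"wz":0,"gripper":0},{"x":-2.8,"y":-1.25,"z":0,"wx":0,"wy":0,"wz":0,"gripper":0},{"x":-2.8,"y":-1.25,"z":0,"wx":0,"wy":0,"wz":0,"gripper":0},{"x":-2.8,"y":-1.25,"z":0,"wx":0,"wy":0,"wz":0,"gripper":0},{"x":-2.8,"y":-1.25,"z":0,"wx":0,"wy":0,"wz":0,"gripper":0},{"x":-2.8,"y":-1.25,"z":0,"wx":0,"wy":0,"wz":0,"gripper":0},{"x":-2.8,"y":-1.25,"z":0,"wx":0,"wy":0,"wz":0,"gripper":0},{"x":-2.8,"y":-1.25,"z":0,"wx":0,"wy":0,"wz":0,"gripper":0},{"x":-2.8,"y":-1.25,"z":0,"wx":0,"wy":0,"wz":0,"gripper":0},{"x":-2.8,"y":-1.25,"z":0,"wx":0,"wy":0,"wz":0,"gripper":0},{"x":-2.8,"y":-1.25,"z":0,"wx":0,"wy":0,"wz":0,"gripper":0},{"x":-2.8,"y":-1.25,"z":0,"wx":0,"wy":0,"wz":0,"gripper":0},{"x":-2.8,"y":-1.25,"z":0,"wx":0,"wy":0,"wz":0,"gripper":0},{"x":-2.8,"y":-1.25,"z":0,"wx":0,"wy":0,"wz":0,"gripper":0},{"x":-2.8,"y":-1.25,"z":0,"wx":0,"wy":0,"wz":0,"gripper":0}]' --newtons 30

```text
time_s: 2.3
position: [0.3733, -0.033, 0.4049]
tool_rot: [[0.076, -0.997, 0.0], [-0.997, -0.076, -0.0], [0.0, -0.0, -1.0]]
ft_force: [0.2, -0.8, -0.2]
grip_width: 0.0002
```

>>> step_arm --increments '[{"x":-2.36,"y":-1.05,"z":0,"wx":0,"wy":0,"wz":0,"gripper":0},{"x":-2.36,"y":-1.05,"z":0,"wx":0,"wy":0,"wz":0,"gripper":0},{"x":-2.36,"y":-1.05,"z":0,"wx":0,"wy":0,"wz":0,"gripper":0},{"x":-2.36,"y":-1.05,"z":0,"wx":0,"wy":0,"wz":0,"gripper":0},{"x":-2.36,"y":-1.05,"z":0,"wx":0,"wy":0,"wz":0,"gripper":0},{"x":-2.36,"y":-1.05,"z":0,"wx":0,"wy":0,"wz":0,"gripper":0},{"x":-2.36,"y":-1.05,"z":0,"wx":0,"wy":0,"wz":0,"gripper":0},{"x":-2.36,"y":-1.05,"z":0,"wx":0,"wy":0,"wz":0,"gripper":0},{"x":0,"y":0,"z":2,"wx":0,"wy":0,"wz":0,"gripper":0},{"x":0,"y":0,"z":3,"wx":0,"wy":0,"wz":0,"gripper":0},{"x":0,"y":0,"z":3,"wx":0,"wy":0,"wz":0,"gripper":0},{"x":0,"y":0,"z":3,"wx":0,"wy":0,"wz":0,"gripper":0},{"x":0,"y":0,"z":2.5,"wx":0,"wy":0,"wz":0,"gripper":0},{"x":0,"y":0,"z":1,"wx":0,"wy":0,"wz":0,"gripper":0},{"x":0,"y":0,"z":0,"wx":0,"wy":0,"wz":0,"gripper":0}]'

```text
time_s: 3.8
position: [0.4427, 0.1603, 0.2591]
tool_rot: [[0.076, -0.997, -0.002], [-0.997, -0.076, -0.0], [0.0, 0.002, -1.0]]
ft_force: [-0.3, -0.1, 0.3]
grip_width: 0.0003
```

Run:
```python
from rig import env
from m import *
s=env.observe();print(s["position"],s["position"][2]-.1734,s["ft_force"],s["q"].round(1))
a=env.get_image("top")["color"][120:290,200:370]; b=env.get_image("side")["color"][90:290,180:380]
cv2.imwrite("pics/hover.png",np.hstack([cv2.resize(a,(400,400)),cv2.resize(b,(400,400))]))
```

```text
[0.44267719 0.16034874 0.25906682] 0.08566682331542969 [-0.26735186 -0.12076142  0.34653227] [ 5.5 24.  99.1  0.  57.1 91.1]
```

View pics/hover.png

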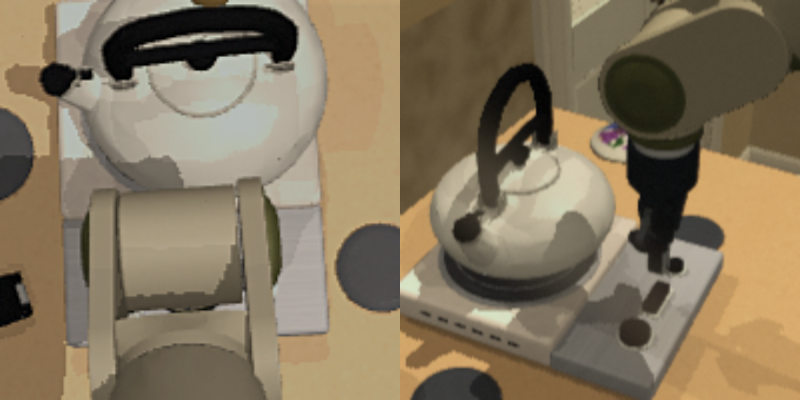

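The top view shows the wrist clear of the kettle. In the side view the shut fingertips hover over the bar with a gap to the kettle. I'll correct y by 1.7 mm and descend to just above the cap, then go down slowly.

>>> step_arm --increments '[{"x":-0.17,"y":0,"z":1,"wx":0,"wy":0,"wz":0,"gripper":0},{"x":0,"y":0,"z":1.2,"wx":0,"wy":0,"wz":0,"gripper":0},{"x":0,"y":0,"z":0.5,"wx":0,"wy":0,"wz":0,"gripper":0},{"x":0,"y":0,"z":0.3,"wx":0,"wy":0,"wz":0,"gripper":0},{"x":0,"y":0,"z":0.15,"wx":0,"wy":0,"wz":0,"gripper":0},{"x":0,"y":0,"z":0.15,"wx":0,"wy":0,"wz":0,"gripper":0}]'

```text
time_s: 4.5
position: [0.4426, 0.1621, 0.2269]
tool_rot: [[0.076, -0.997, 0.001], [-0.997, -0.076, 0.0], [-0.0, -0.001, -1.0]]
ft_force: [-0.2, -0.8, -0.1]
grip_width: 0.0003
```

>>> step_arm --increments '[{"x":0,"y":0,"z":0.15,"wx":0,"wy":0,"wz":0,"gripper":0},{"x":0,"y":0,"z":0.15,"wx":0,"wy":0,"wz":0,"gripper":0}]'

```text
time_s: 4.7
position: [0.4426, 0.1621, 0.224]
tool_rot: [[0.076, -0.997, 0.001], [-0.997, -0.076, 0.0], [-0.0, -0.001, -1.0]]
ft_force: [-0.6, -0.4, 2.9]
grip_width: 0.0001
```

Contact with 2.9 N at tip height 0.0506, as expected. Continuing down.

>>> step_arm --increments '[{"x":0,"y":0,"z":0.15,"wx":0,"wy":0,"wz":0,"gripper":0},{"x":0,"y":0,"z":0.15,"wx":0,"wy":0,"wz":0,"gripper":0},{"x":0,"y":0,"z":0.15,"wx":0,"wy":0,"wz":0,"gripper":0},{"x":0,"y":0,"z":0.12,"wx":0,"wy":0,"wz":0,"gripper":0}]'

```text
time_s: 5.1
position: [0.4426, 0.1621, 0.218]
tool_rot: [[0.076, -0.997, 0.0], [-0.997, -0.076, 0.0], [-0.0, -0.0, -1.0]]
ft_force: [0.4, -0.6, 3.4]
grip_width: -0.0002
```

>>> step_arm --increments '[{"x":0,"y":0,"z":0.05,"wx":0,"wy":0,"wz":0,"gripper":0},{"x":0,"y":0,"z":0,"wx":0,"wy":0,"wz":0,"gripper":0}]'

```text
time_s: 5.3
position: [0.4426, 0.1621, 0.2175]
tool_rot: [[0.076, -0.997, 0.0], [-0.997, -0.076, 0.0], [-0.0, -0.0, -1.0]]
ft_force: [0.8, -0.4, 0.4]
grip_width: 0.0005
```

Tip is at 0.0441, so the bar has travelled about 7.9 mm. Lifting, then on to the large key.

>>> step_arm --increments '[{"x":0,"y":0,"z":-0.5,"wx":0,"wy":0,"wz":0,"gripper":0},{"x":0,"y":0,"z":-1.5,"wx":0,"wy":0,"wz":0,"gripper":0},{"x":0,"y":0,"z":-1,"wx":0,"wy":0,"wz":0,"gripper":0},{"x":-1.36,"y":0,"z":0,"wx":0,"wy":0,"wz":0,"gripper":0},{"x":-2,"y":0,"z":0,"wx":0,"wy":0,"wz":0,"gripper":0},{"x":-2,"y":0,"z":0,"wx":0,"wy":0,"wz":0,"gripper":0},{"x":-1,"y":0,"z":0,"wx":0,"wy":0,"wz":0,"gripper":0},{"x":0,"y":0,"z":0,"wx":0,"wy":0,"wz":0,"gripper":0},{"x":0,"y":0,"z":1,"wx":0,"wy":0,"wz":0,"gripper":0},{"x":0,"y":0,"z":0.7,"wx":0,"wy":0,"wz":0,"gripper":0},{"x":0,"y":0,"z":0.2,"wx":0,"wy":0,"wz":0,"gripper":0},{"x":0,"y":0,"z":0,"wx":0,"wy":0,"wz":0,"gripper":0}]'

```text
time_s: 6.5
position: [0.4378, 0.225, 0.228]
tool_rot: [[0.075, -0.997, -0.001], [-0.997, -0.075, -0.0], [0.0, 0.001, -1.0]]
ft_force: [-0.9, -0.0, -0.2]
grip_width: 0.0002
```

Run:
```python
from rig import env
from m import *
s=env.observe();print(s["position"],s["ft_force"])
b=env.get_image("side")["color"][170:290,230:380]
cv2.imwrite("pics/large.png",cv2.resize(b,(600,480)))
```

```text
[0.43778898 0.22504437 0.22795273] [-0.87429398 -0.01552546 -0.17038839]
```

View pics/large.png

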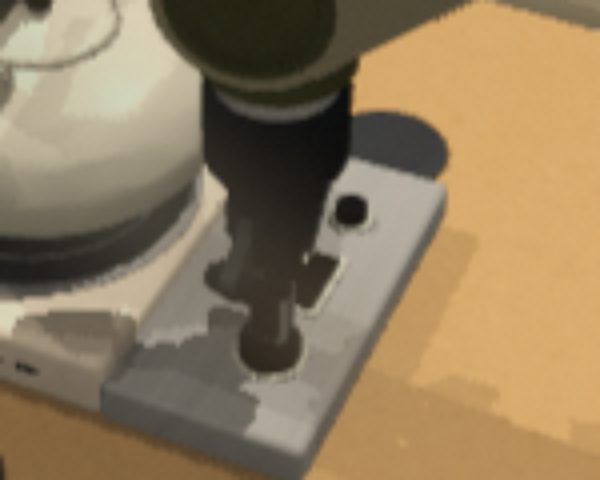

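The crop shows the fingertips over the large key at about (270,345), clear of the kettle, and the bar now sits low. Pressing the large key: 10.5 mm down from here.

>>> step_arm --increments '[{"x":0,"y":0,"z":0.2,"wx":0,"wy":0,"wz":0,"gripper":0},{"x":0,"y":0,"z":0.15,"wx":0,"wy":0,"wz":0,"gripper":0},{"x":0,"y":0,"z":0.15,"wx":0,"wy":0,"wz":0,"gripper":0}]'

```text
time_s: 6.85
position: [0.4377, 0.2254, 0.2237]
tool_rot: [[0.076, -0.997, 0.0], [-0.997, -0.076, -0.0], [0.0, -0.0, -1.0]]
ft_force: [-0.9, -0.9, 2.3]
grip_width: -0.0001
```

>>> step_arm --increments '[{"x":0,"y":0,"z":0.15,"wx":0,"wy":0,"wz":0,"gripper":0},{"x":0,"y":0,"z":0.15,"wx":0,"wy":0,"wz":0,"gripper":0},{"x":0,"y":0,"z":0.15,"wx":0,"wy":0,"wz":0,"gripper":0}]'

```text
time_s: 7.15
position: [0.4378, 0.2254, 0.219]
tool_rot: [[0.076, -0.997, 0.0], [-0.997, -0.076, -0.0], [0.0, -0.0, -1.0]]
ft_force: [-0.2, -1.5, 2.5]
grip_width: 0.0003
```

>>> step_arm --increments '[{"x":0,"y":0,"z":0.08,"wx":0,"wy":0,"wz":0,"gripper":0},{"x":0,"y":0,"z":0,"wx":0,"wy":0,"wz":0,"gripper":0}]'

```text
time_s: 7.35
position: [0.4377, 0.2255, 0.2181]
tool_rot: [[0.076, -0.997, -0.0], [-0.997, -0.076, 0.0], [-0.0, 0.0, -1.0]]
ft_force: [0.4, -0.9, 1.2]
grip_width: 0.0003
```

Tip is at 0.0447, about 7.3 mm of travel. I'll add 0.5 mm, lift, and go to the small key.

>>> step_arm --increments '[{"x":0,"y":0,"z":0.05,"wx":0,"wy":0,"wz":0,"gripper":0},{"x":0,"y":0,"z":0,"wx":0,"wy":0,"wz":0,"gripper":0}]'

```text
time_s: 7.55
position: [0.4377, 0.2255, 0.2177]
tool_rot: [[0.076, -0.997, 0.0], [-0.997, -0.076, 0.0], [-0.0, -0.0, -1.0]]
ft_force: [-0.0, -0.9, 1.3]
grip_width: -0.0001
```

>>> step_arm --increments '[{"x":0,"y":0,"z":-0.5,"wx":0,"wy":0,"wz":0,"gripper":0},{"x":0,"y":0,"z":-1.5,"wx":0,"wy":0,"wz":0,"gripper":0},{"x":0,"y":0,"z":-1,"wx":0,"wy":0,"wz":0,"gripper":0},{"x":1.38,"y":0,"z":0,"wx":0,"wy":0,"wz":0,"gripper":0},{"x":2,"y":0,"z":0,"wx":0,"wy":0,"wz":0,"gripper":0},{"x":2,"y":0,"z":0,"wx":0,"wy":0,"wz":0,"gripper":0},{"x":2,"y":0,"z":0,"wx":0,"wy":0,"wz":0,"gripper":0},{"x":2,"y":0,"z":0,"wx":0,"wy":0,"wz":0,"gripper":0},{"x":2,"y":0,"z":0,"wx":0,"wy":0,"wz":0,"gripper":0},{"x":1.4,"y":0,"z":0,"wx":0,"wy":0,"wz":0,"gripper":0},{"x":0,"y":0,"z":0,"wx":0,"wy":0,"wz":0,"gripper":0}]'

```text
time_s: 8.65
position: [0.4474, 0.0962, 0.2474]
tool_rot: [[0.073, -0.997, -0.001], [-0.997, -0.073, -0.0], [0.0, 0.001, -1.0]]
ft_force: [0.1, 0.2, 0.4]
grip_width: -0.0001
```

Run:
```python
from rig import env
from m import *
s=env.observe();print(s["position"],s["ft_force"])
b=env.get_image("side")["color"][170:290,230:380]
cv2.imwrite("pics/small.png",cv2.resize(b,(600,480)))
```

```text
[0.4473781  0.09621078 0.24739095] [0.14091786 0.20751369 0.43444599]
```

View pics/small.png

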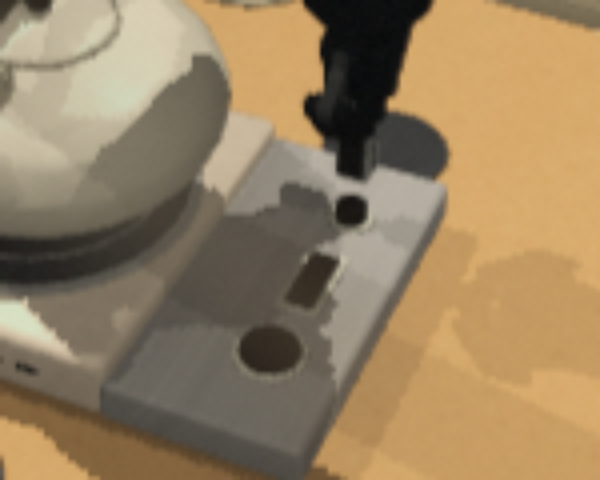

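The crop shows the bar and large key pressed and the tips above the small key at about (350,210). Descending.

>>> step_arm --increments '[{"x":0,"y":0,"z":1,"wx":0,"wy":0,"wz":0,"gripper":0},{"x":0,"y":0,"z":0.7,"wx":0,"wy":0,"wz":0,"gripper":0},{"x":0,"y":0,"z":0.2,"wx":0,"wy":0,"wz":0,"gripper":0},{"x":0,"y":0,"z":0,"wx":0,"wy":0,"wz":0,"gripper":0}]'

```text
time_s: 9.1
position: [0.4473, 0.0984, 0.2281]
tool_rot: [[0.076, -0.997, -0.001], [-0.997, -0.076, 0.0], [-0.0, 0.001, -1.0]]
ft_force: [0.2, 1.3, 1.0]
grip_width: -0.0001
```

>>> step_arm --increments '[{"x":0,"y":0,"z":0.2,"wx":0,"wy":0,"wz":0,"gripper":0},{"x":0,"y":0,"z":0.15,"wx":0,"wy":0,"wz":0,"gripper":0},{"x":0,"y":0,"z":0.15,"wx":0,"wy":0,"wz":0,"gripper":0}]'

```text
time_s: 9.4
position: [0.4474, 0.0981, 0.2238]
tool_rot: [[0.076, -0.997, 0.0], [-0.997, -0.076, 0.0], [-0.0, -0.0, -1.0]]
ft_force: [-0.5, 0.5, 2.6]
grip_width: 0.0001
```

>>> step_arm --increments '[{"x":0,"y":0,"z":0.15,"wx":0,"wy":0,"wz":0,"gripper":0},{"x":0,"y":0,"z":0.15,"wx":0,"wy":0,"wz":0,"gripper":0},{"x":0,"y":0,"z":0.15,"wx":0,"wy":0,"wz":0,"gripper":0}]'

```text
time_s: 9.7
position: [0.4474, 0.0981, 0.2192]
tool_rot: [[0.076, -0.997, 0.0], [-0.997, -0.076, 0.0], [-0.0, -0.0, -1.0]]
ft_force: [-0.2, 1.2, 2.9]
grip_width: -0.0003
```

Tip is at 0.0458. I'll go another 1.3 mm, then lift and back off towards the robot.

>>> step_arm --increments '[{"x":0,"y":0,"z":0.08,"wx":0,"wy":0,"wz":0,"gripper":0},{"x":0,"y":0,"z":0.05,"wx":0,"wy":0,"wz":0,"gripper":0},{"x":0,"y":0,"z":0,"wx":0,"wy":0,"wz":0,"gripper":0}]'

```text
time_s: 10.0
position: [0.4474, 0.098, 0.2178]
tool_rot: [[0.076, -0.997, 0.0], [-0.997, -0.076, -0.0], [0.0, -0.0, -1.0]]
ft_force: [0.2, 1.5, 0.8]
grip_width: 0.0001
```

>>> step_arm --increments '[{"x":0,"y":0,"z":-0.5,"wx":0,"wy":0,"wz":0,"gripper":0},{"x":0,"y":0,"z":-1.5,"wx":0,"wy":0,"wz":0,"gripper":0},{"x":0,"y":0,"z":-3,"wx":0,"wy":0,"wz":0,"gripper":0},{"x":0,"y":0,"z":-3,"wx":0,"wy":0,"wz":0,"gripper":0},{"x":0,"y":0,"z":-3,"wx":0,"wy":0,"wz":0,"gripper":0},{"x":2,"y":0,"z":-2,"wx":0,"wy":0,"wz":0,"gripper":0},{"x":3,"y":1,"z":-1,"wx":0,"wy":0,"wz":0,"gripper":0},{"x":3,"y":1,"z":0,"wx":0,"wy":0,"wz":0,"gripper":0},{"x":3,"y":1,"z":0,"wx":0,"wy":0,"wz":0,"gripper":0},{"x":3,"y":1,"z":0,"wx":0,"wy":0,"wz":0,"gripper":0},{"x":3,"y":1,"z":0,"wx":0,"wy":0,"wz":0,"gripper":0},{"x":3,"y":1,"z":0,"wx":0,"wy":0,"wz":0,"gripper":0},{"x":3,"y":1,"z":0,"wx":0,"wy":0,"wz":0,"gripper":0},{"x":1,"y":0,"z":0,"wx":0,"wy":0,"wz":0,"gripper":0},{"x":0,"y":0,"z":0,"wx":0,"wy":0,"wz":0,"gripper":0},{"x":0,"y":0,"z":0,"wx":0,"wy":0,"wz":0,"gripper":0}]'

```text
time_s: 11.6
position: [0.3958, -0.1459, 0.3579]
tool_rot: [[0.076, -0.997, -0.0], [-0.997, -0.076, 0.0], [-0.001, 0.0, -1.0]]
ft_force: [-0.7, 0.4, -1.1]
grip_width: 0.0002
```

Run:
```python
from rig import env
from m import *
s=env.observe();print(s["position"],s["ft_force"],abs(s["qvel"]).max())
im={n:env.get_image(n) for n in("top","side")}
for n,roi in(("top",(240,232,325,256)),("side",(285,212,328,268))):
    for c,st in blobs(im[n],roi,75): print(n,c.round(1),st[2:],ray(im[n],c,.044).round(4))
o=cv2.imread("pics/side0.png")[190:290,250:350];b=im["side"]["color"]
cv2.imwrite("pics/end.png",np.hstack([cv2.resize(o,(400,400)),cv2.resize(b[190:290,250:350],(400,400))]))
# kettle moved?
for n in im:
    d=cv2.absdiff(im[n]["color"],cv2.imread(f"pics/{n}0.png")).max(2); x,y,w,h=(225,120,120,85) if n=="top" else (190,120,100,125)
    print(n,"kettle region changed px",(d[y:y+h,x:x+w]>40).sum())
```

```text
[ 0.39582294 -0.14591055  0.35789123] [-0.7021533   0.36578503 -1.11078099] 0.9750168711846721
top [254. 245.] [ 15  15 182] [0.4382 0.2255 0.044 ]
top [282.8 243.6] [ 21  10 162] [0.4427 0.1614 0.044 ]
top [311.4 241.9] [ 9  9 62] [0.4476 0.098  0.044 ]
side [317.2 223.2] [ 8  7 43] [0.4473 0.097  0.044 ]
side [307.9 239.2] [ 14  15 102] [0.4418 0.1604 0.044 ]
side [296.8 257.1] [ 15  11 132] [0.4376 0.2258 0.044 ]
top kettle region changed px 365
side kettle region changed px 30
```

View pics/end.png

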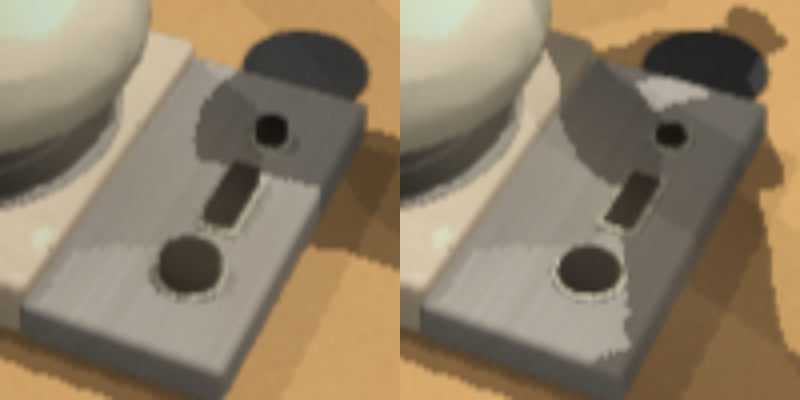

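Before and after, side by side: all three caps sit visibly lower (centroids 1.0–1.4 px down). In both views they now agree on the 44 mm plane, which is fully down. The kettle is in place.

```bash
python3 -c "
from rig import env
print(env.close_job())"
```

```text
the job is handed in; nothing more can be done
None
```

I pressed the three keys with the shut fingertips in the order asked: bar, then large round, then small round. The job was handed in at about 12 s of the 38 s allowed.

- **Key travel:** From the final fingertip heights, the keys went down about 7.9 mm (bar), 7.7 mm (large) and 7.6 mm (small). They count as down beyond 5.5 mm. The pressing force I read was about 3 N, never above 3.5 N.
- **Last look:** With the arm backed off, both cameras put all three caps at the fully-down height (44 mm), to within about 1.5 mm.
- **Kettle:** It looks unmoved. The side view of it is almost unchanged. In the top view 365 pixels around it changed; I took that to be the arm's shifted shadow but did not check it separately.
- **Other objects:** I did not measure the phone, the two burner caps or the lid again at the end. The fingertips came down only over the keys, and no unexpected force showed.

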